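# Set and lock the air regulator

## Robot

A 7-joint arm with a two-finger parallel gripper is mounted at the origin on the work surface. World frame = base frame: x ahead of the robot, y to its left, z up, the work surface at z = 0. Lengths are in m, angles in rad, forces in N, time in s.
With the tool pointing down it reaches from about 0.425 to 0.875 m from the base axis. Payload 9.9 kg.
Tool frame: the origin (TCP) lies midway between the tips of the shut fingers; the grasp point (between the pads) lies 19 mm behind it (ctrl.grip_depth is the distance from the TCP to the grasp point, in m); z points along the fingers, y is the line along which they close (so a half turn about z gives the same grasp; the last joint's range is limited). The gripper opens to 85 mm and grips with 20 to 120 N. Pads are 22 mm wide; open, the fingers measure 114 mm over their backs; the gripper's body (76 mm by 85 mm) begins 54 mm behind the grasp point. The pads swing forward as they close: fully open they stand 13 mm farther back than shut.
Start: joints at [-1.383, 0.576, 0.025, 1.437, -0.015, 1.129, -0.057], TCP at [0.181, 0.65, 0.231] pointing down, gripper open.
Joint ranges: [-2.76, 2.76], [-0.34, 2.15], [-1.52, 1.57], [0.19, 2.46], [-1.09, 4.23], [0.17, 1.99], [-2.82, 2.82]. Speed limits (rad/s): [2.22, 2.22, 3.01, 3.01, 3.14, 3.14, 3.14].

## Interface

Orientations are given as [roll, pitch, yaw] about the fixed x, y, z axes, in that order (R = Rz(yaw) Ry(pitch) Rx(roll)).
In Python, from workcell import ctrl, planner, optics gives the robot as it stands. Calls block until the motion is done:
- ctrl.movep(position, orientation): joint-space move of the TCP to a pose.
- ctrl.servo_line(position, rotation=None, feed=0.15, max_force=None): straight line of the TCP; rotation=None keeps the orientation; feed is the mean speed in m/s. With max_force (N) it stops when the force on the tool has changed by that much, and returns True; else False.
- ctrl.movej(angles): joint-space move.
- ctrl.set_gripper(opening, squeeze=None): opening from 0.0 (shut) to 1.0 (fully open); squeeze is the grip in N (None keeps the last); returns when the fingers have stopped.
- ctrl.pause(seconds).
- planner.inverse_kinematics(position, orientation): joint angles nearest the present ones, or None.
- optics.snapshot(name): name is "scene" or "top" or "wrist"; returns (picture, depth): 384x512x3 uint8, red, green, blue; 384x512 float32, m along the optical axis (not along the pixel's ray), 0 where there is no reading.
- optics.camera_params(name): a dict with "fx", "fy", "cx", "cy" (pixels), "rvec" (rotation vector, rad) and "tvec" (3), from world to camera coordinates, as OpenCV has them. Camera axes: x right, y down, z forward; pixel columns grow to the right and rows downward; lengths in m; the calibration is good to about 2 mm. A picture is of the moment at which its call begins: read the wrist's pose just before it. camera_params takes no time and is no camera call; for the wrist camera it gives the pose at the moment of the call.
A pose or a line that the arm cannot do raises ctrl.Unreachable and nothing moves.
- ctrl.sign_off(): hands the job in; it is judged then, once.
Readings, each from a call of its own:
- ctrl.read_t(): time.
- ctrl.read_q(): joint angles.
- ctrl.read_dq(): joint speeds.
- ctrl.read_joint_torque(): joint torques, N m.
- ctrl.read_eef_pos(): TCP position.
- ctrl.read_orientation(): TCP orientation.
- ctrl.read_ft_force(): force on the tool from outside, world axes, zero at the start.
- ctrl.read_ft_torque(): the same for the moment, N m.
- ctrl.read_grip_width(): opening from 0.0 (shut) to 1.0 (fully open).
- ctrl.read_grasp_force(): force on a finger pad.
Only numpy, scipy, OpenCV 4.12 (cv2) and the standard library are available. Lean on these libraries where they do the work, as an engineer would, in place of code of your own. Each camera call takes 0.05 s, during which the arm holds its last target. There are 200 camera calls.

## Task

On the bench stand two air regulators; use the one that has the forked lock slide on a rail next to its knob. Turn its knob until the white pointer line is at the black arrowhead mark on the dial, then push the lock slide fully home so that its fork straddles the knob's grip, and let go.

Things in the scene. Friction and masses are not known exactly. Their poses are not given: they have to be found in the camera images.
- reg_knob (a joint): Knob angle of the regulator with the lock, rad: 0 = white pointer line at the one black arrowhead mark on the white dial (on the side away from the lock; other ticks are thin), positive counter-clockwise from above. Starts at 0.6 to 1.4: turn it clockwise. Stops at +-1.7, stays where left (0.05 N m). A similar regulator without rail and lock is a bystander.
- reg_knob_grip (a point): On the knob's upright axis, 72 mm above the bench, turns with it. Black grip bar 56 mm long, 16 mm thick, its top 12 mm above this point, on a disc 60 mm wide, 26 mm below it; dial 84 mm square, 30 mm below. x: level, along the bar to its pointer end; z up. Pinch along y. Bolted to the bench at a new place and yaw each time.
- reg_lock (a joint): Travel of the aluminium lock slide, m: 0 fully back, 0.100 home at its stop, growing towards the knob. Starts at 0 to 0.02. 2 N of friction, stays where left. Its two prongs (gap 30 mm) reach 83 mm ahead of its post, 44 to 58 mm below its grip point, and pass either side of the knob's bar when that is at the mark.
- reg_lock_grip (a point): On the slide's upright post, 22 x 22 mm, 110 mm above the bench, 14 mm below the post's top; the carriage under it (54 mm wide) has its top 42 mm lower. x: level, the way it slides home, straight at the knob's axis and on towards the mark; z up. Post to knob axis: 168 mm fully back, 68 mm home.

How it is judged:
On the way:
1. the knob's pointer is at the mark (within 11 degrees) while the lock is still back (less than 35 mm of travel) (value of joint reg_knob between -0.19 and 0.19 rad and value of joint reg_lock below 0.035 m), for 0.2 s.
At the end, for the whole second after the job is handed in: The knob's pointer is at the arrowhead mark within 0.19 rad (11 degrees) and the lock slide rests home, at 88 mm or more of its 100 mm travel (value of joint reg_knob between -0.19 and 0.19 rad and value of joint reg_lock above 0.088 m and velocity of joint reg_lock between -0.01 and 0.01 m/s); the robot touches nothing.
It also fails if it takes over 42 s, if anything falls off the work surface, if the arm or the gripper's body presses on something with over 40 N, if the wrist force passes 120 N, or if a joint passes its speed limit or range.

## Working session

There is one attempt and no reset: what is moved stays moved. The work goes in short steps, each a Python script; the robot and the scene stay as the last script left them, time stands still between calls to the robot, and variables do not carry over. Pictures are saved under pics/ and viewed, at most 10 in all, crops included, and the job is handed in when it is done.

```bash
mkdir -p pics; ls; python3 - <<'E'
from workcell import ctrl, planner, optics
import numpy as np, cv2
for n in ("top","scene"):
    p,d=optics.snapshot(n); np.savez(f"pics/{n}0.npz",p=p,d=d)
    cv2.imwrite(f"pics/{n}0.png",cv2.resize(p[:,:,::-1],(768,576),interpolation=cv2.INTER_CUBIC))
    c=optics.camera_params(n); print(c)
E
```

```text
pics
{'fx': 483.9662993821839, 'fy': 483.9662993821839, 'cx': 256.3979949624738, 'cy': 193.77743846382566, 'rvec': array([ 2.05405641, -2.16482303,  0.22591773]), 'tvec': array([0.04491424, 0.55196358, 1.016447  ])}
{'fx': 468.4892411726373, 'fy': 468.4892411726373, 'cx': 249.28869936095913, 'cy': 191.641572639343, 'rvec': array([ 1.25649326,  2.26267087, -0.98173175]), 'tvec': array([ 0.28914341, -0.24525293,  1.44358065])}
```

View pics/top0.png

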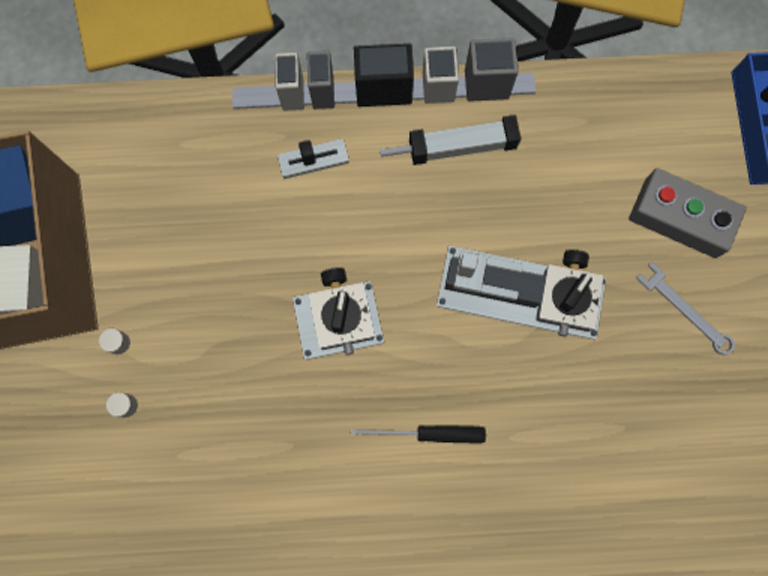

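The top view shows the lock regulator on the right: its knob is at (572,297) of the 768-wide picture, the slide post is near (466,265), and the black arrowhead is at about (597,300). The bystander is at (342,316). Next I'll zoom in and deproject.

```bash
cat > h.py <<'E'
import numpy as np, cv2
from workcell import ctrl, planner, optics
def ray(c,u,v,z=None,depth=None):
    R=cv2.Rodrigues(c['rvec'])[0]; o=-R.T@c['tvec']
    r=R.T@np.array([(u-c['cx'])/c['fx'],(v-c['cy'])/c['fy'],1.])
    return o+r*(depth if depth is not None else (z-o[2])/r[2])
def cloud(c,d):
    v,u=np.mgrid[:d.shape[0],:d.shape[1]]
    P=np.stack([(u-c['cx'])/c['fx']*d,(v-c['cy'])/c['fy']*d,d],-1)
    return (P-c['tvec'])@cv2.Rodrigues(c['rvec'])[0]
E
python3 - <<'E'
from h import *
z=np.load("pics/top0.npz");c=optics.camera_params("top");W=cloud(c,z['d'])
a=z['p'][155:235,285:410]; cv2.imwrite("pics/topz.png",cv2.resize(a[:,:,::-1],None,fx=6,fy=6,interpolation=cv2.INTER_CUBIC))
S=W[155:235,285:410]; H=S[...,2]
for lo,hi in((.115,.135),(.072,.095),(.06,.072)):
    m=((H>lo)&(H<hi)).astype(np.uint8); n,l,st,ce=cv2.connectedComponentsWithStats(m)
    for i in range(1,n):
        if st[i,4]>8: print(lo,st[i],ce[i],S[l==i].mean(0).round(4))
E
```

```text
0.115 [ 22  13  12  12 117] [27.52136752 18.63247863] [ 0.5765 -0.1037  0.1242]
0.072 [20 25 13  5 31] [24.96774194 27.03225806] [ 0.5684 -0.102   0.0826]
0.072 [ 90  27  20  25 201] [99.59701493 38.78606965] [ 0.5335 -0.2613  0.0839]
0.06 [21 13  3  7 10] [21.8 15.5] [ 0.5982 -0.0986  0.0691]
0.06 [ 18  15  46  30 521] [40.45297505 29.85796545] [ 0.5638 -0.1376  0.0674]
0.06 [89 46  6  7 14] [90.92857143 49.35714286] [ 0.5145 -0.2448  0.0655]
```

View pics/topz.png

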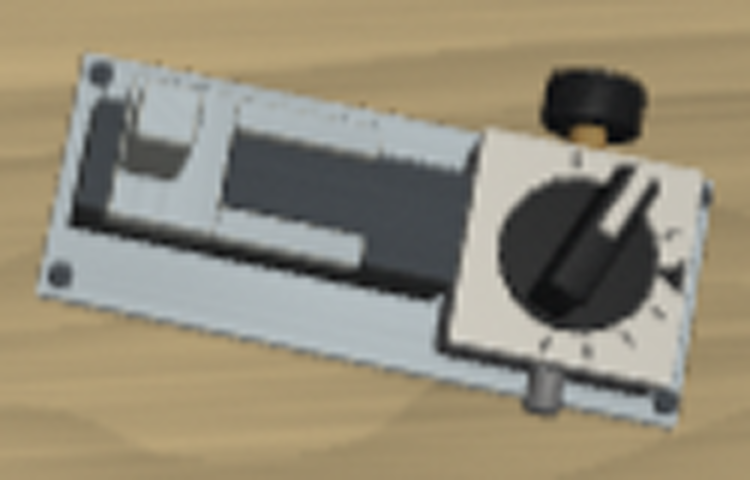

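The zoomed view shows the white pointer line up and to the right at (630,195), the arrowhead at (672,275) and the knob centre at (575,255). The post is at about (165,115). By depth the post-to-knob distance is 163 mm, which matches a small travel, and the heights match too (0.124 and 0.084).

```bash
python3 - <<'E'
from h import *
z=np.load("pics/top0.npz");c=optics.camera_params("top");W=cloud(c,z['d'])
H=W[...,2]; K=np.array([.5335,-.2613]);P=np.array([.5765,-.1037])
m=(H>.076)&(H<.095)&(np.hypot(W[...,0]-K[0],W[...,1]-K[1])<.045)
r=cv2.minAreaRect(W[m][:,:2].astype(np.float32)*1000); print(r, m.sum())
X=W[m][:,:2]; w,V=np.linalg.eigh(np.cov(X.T)); by=np.arctan2(V[1,1],V[0,1]); print("bar pca",by)
sy=np.arctan2(*(K-P)[::-1]); ar=ray(c,285+672/6,155+275/6,z=.042); print("slide",sy,"arrow",ar,np.arctan2(*(ar[:2]-K)[::-1]), np.hypot(*(ar[:2]-K)))
tip=ray(c,285+643/6,155+178/6,z=.084);print("pointer",np.arctan2(*(tip[:2]-K)[::-1]),np.hypot(*(tip[:2]-K)))
g=W[165:180,374:392]; print("gauge max z",g[...,2].max())
for off in(0,np.pi,-np.pi):
  for p,y in((K,by),(K,sy),(P,sy),(K,sy+.6)):
    q=planner.inverse_kinematics([*p,.053],[np.pi,0,y+off]); print(off,y, None if q is None else np.round(q,2))
E
```

```text
((534.5836791992188, -262.75067138671875), (15.676401138305664, 56.867210388183594), 51.983680725097656) 192
bar pca 2.477742145546166
slide -1.8371557527305487 arrow [ 0.52425185 -0.29893904  0.042     ] -1.8117297702385542 0.038758555799401656
pointer -0.7664447954463741 0.026725432602043558
gauge max z 1.1099987317844313
0 2.477742145546166 [ 0.19  0.69  0.31  1.85 -0.32  0.65  1.59]
0 -1.8371557527305487 [-0.21  1.    1.13  1.87 -1.07  1.05 -2.02]
0 -1.8371557527305487 [ 0.26  0.66 -0.26  1.86  0.26  0.65  2.72]
0 -1.2371557527305486 [-0.21  1.    1.13  1.87 -1.07  1.05 -1.42]
3.141592653589793 2.477742145546166 [-0.21  1.    1.13  1.87 -1.07  1.05 -0.85]
3.141592653589793 -1.8371557527305487 [ 0.03  0.75  0.57  1.86 -0.6   0.71  0.68]
3.141592653589793 -1.8371557527305487 [-0.15  0.69  0.39  1.88 -0.41  0.65  0.23]
3.141592653589793 -1.2371557527305486 [ 0.08  0.72  0.48  1.86 -0.5   0.68  1.19]
-3.141592653589793 2.477742145546166 [-0.21  1.    1.13  1.87 -1.07  1.05 -0.85]
-3.141592653589793 -1.8371557527305487 [ 0.03  0.75  0.57  1.86 -0.6   0.71  0.68]
-3.141592653589793 -1.8371557527305487 [-0.15  0.69  0.39  1.88 -0.41  0.65  0.23]
-3.141592653589793 -1.2371557527305486 [ 0.08  0.72  0.48  1.86 -0.5   0.68  1.19]
```

```bash
python3 - <<'E'
from h import *
K=[.5346,-.2628]; pi=np.pi
ctrl.movep([*K,.16],[pi,0,2.477]); ctrl.set_gripper(.65,squeeze=30)
print("t",ctrl.read_t(), ctrl.read_eef_pos())
print(ctrl.servo_line([*K,.056],feed=.08,max_force=15), ctrl.read_eef_pos(), ctrl.read_ft_force())
ctrl.set_gripper(0.); print("w",ctrl.read_grip_width()*85, ctrl.read_grasp_force(),ctrl.read_ft_force())
p,_=optics.snapshot("top"); cv2.imwrite("pics/top1.png",cv2.resize(p[120:280,220:440,::-1],None,fx=3,fy=3))
print(ctrl.read_t())
E
```

```text
t 3.9333 [ 0.53462022 -0.26273915  0.1599741 ]
False [ 0.53487002 -0.26293546  0.05649669] [0.51124478 0.45868422 0.46654387]
w 15.215027992205863 33.47108602523804 [-1.27159999  1.00125847  4.34616994]
5.8667
```

Gripped at 15.2 mm, which is the bar's thickness. Now I'll turn it clockwise, release and look.

```bash
python3 - <<'E'
from h import *
K=[.5346,-.2628]; pi=np.pi
for y in np.linspace(2.477,1.317,6)[1:]:
    t=ctrl.read_t(); s=ctrl.servo_line([*K,.0565],rotation=[pi,0,y],feed=.05); print(round(y,3),ctrl.read_t()-t,ctrl.read_ft_force().round(1),ctrl.read_ft_torque().round(2))
print(ctrl.read_orientation())
ctrl.set_gripper(.5); ctrl.servo_line([*K,.17],feed=.12)
ctrl.movep([.62,.02,.25],[pi,0,1.317])
p,d=optics.snapshot("top"); c=optics.camera_params("top"); W=cloud(c,d);H=W[...,2]
m=(H>.076)&(H<.095)&(np.hypot(W[...,0]-K[0],W[...,1]-K[1])<.045)
r=cv2.minAreaRect(W[m][:,:2].astype(np.float32)*1000); print(r,m.sum(), "target bar", np.degrees(1.317))
m=(H>.115)&(H<.135)&(np.hypot(W[...,0]-.5765,W[...,1]+.1037)<.03)
print("post",cv2.minAreaRect(W[m][:,:2].astype(np.float32)*1000),m.sum())
cv2.imwrite("pics/top2.png",cv2.resize(p[140:250,280:420,::-1],None,fx=5,fy=5,interpolation=cv2.INTER_CUBIC)); print(ctrl.read_t())
E
```

```text
2.245 0.3833000000000002 [-0.6  0.  -0.7] [-0.2  -0.15 -0.04]
2.013 0.3833000000000002 [ 1.3 -1.2 -3. ] [-0.25 -0.3  -0.04]
1.781 0.38339999999999996 [ 1.4 -1.3 -4.1] [-0.36 -0.48  0.  ]
1.549 0.3833000000000002 [ 3.  -2.2 -5.7] [-0.42 -0.63 -0.05]
1.317 0.3832999999999993 [ 3.6 -2.6 -6.8] [-0.59 -0.67 -0.04]
[3.14152063e+00 2.96231998e-04 1.32325827e+00]
((534.4724731445312, -263.3446960449219), (58.04800796508789, 16.571380615234375), 76.064453125) 206 target bar 75.45854161872941
post ((577.4549560546875, -104.12786102294922), (21.972900390625, 22.102510452270508), 74.67991638183594) 115
10.4667
```

View pics/top2.png

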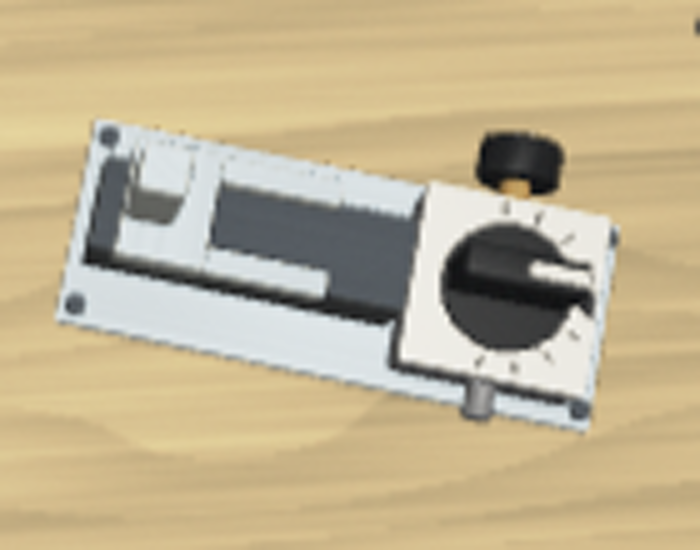

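The bar now points right along the slide axis at (560,275), covering the arrowhead, and it measures 76.1° against a slide axis of 74.9°. The post is still back at about 3 mm of travel. Next I'll push it home from behind with the fingers shut.

```bash
python3 - <<'E'
from h import *
pi=np.pi; P=np.array([.5772,-.1041]); K=np.array([.5345,-.263]); u=(K-P)/np.linalg.norm(K-P); yaw=np.arctan2(-u[1],-u[0])
ctrl.set_gripper(0.,squeeze=40)
S=P-u*.045
ctrl.movep([*S,.2],[pi,0,yaw]); print(ctrl.servo_line([*S,.092],feed=.12,max_force=15), ctrl.read_eef_pos())
E_=K-u*.078
s=ctrl.servo_line([*E_,.092],feed=.06,max_force=18)
p=ctrl.read_eef_pos(); print(s,p,ctrl.read_ft_force(),"tcp to knob",(K-p[:2])@u,"t",ctrl.read_t())
E
```

```text
False [ 0.58931621 -0.06086473  0.0927003 ]
True [ 0.55753239 -0.17582141  0.09169765] [1.05194636 1.2457189  1.12447668] tcp to knob 0.09016901941824378 t 14.275
```

```bash
python3 - <<'E'
from h import *
p=ctrl.read_eef_pos(); u=np.array([-.26,-.966])
ctrl.servo_line([*(p[:2]-u*.03),.092],feed=.08); ctrl.servo_line([*(p[:2]-u*.03),.2],feed=.15); ctrl.movep([.62,.05,.25],[np.pi,0,1.31])
p,d=optics.snapshot("top"); c=optics.camera_params("top"); W=cloud(c,d);H=W[...,2]; K=(.5345,-.263)
m=(H>.076)&(H<.095)&(np.hypot(W[...,0]-K[0],W[...,1]-K[1])<.033)
print(cv2.minAreaRect(W[m][:,:2].astype(np.float32)*1000))
m=(H>.115)&(H<.135)&(np.hypot(W[...,0]-.552,W[...,1]+.197)<.04)
r=cv2.minAreaRect(W[m][:,:2].astype(np.float32)*1000); print("post",r,"to knob",np.hypot(r[0][0]-534.5,r[0][1]+263))
cv2.imwrite("pics/top3.png",cv2.resize(p[140:250,280:420,::-1],None,fx=5,fy=5,interpolation=cv2.INTER_CUBIC)); print(ctrl.read_t())
E
```

```text
((534.4288940429688, -263.0213928222656), (56.46723175048828, 16.846115112304688), 75.88876342773438)
post ((552.3779296875, -197.2337188720703), (22.5926570892334, 22.603485107421875), 73.332275390625) to knob 68.15294640225817
16.5583
```

View pics/top3.png

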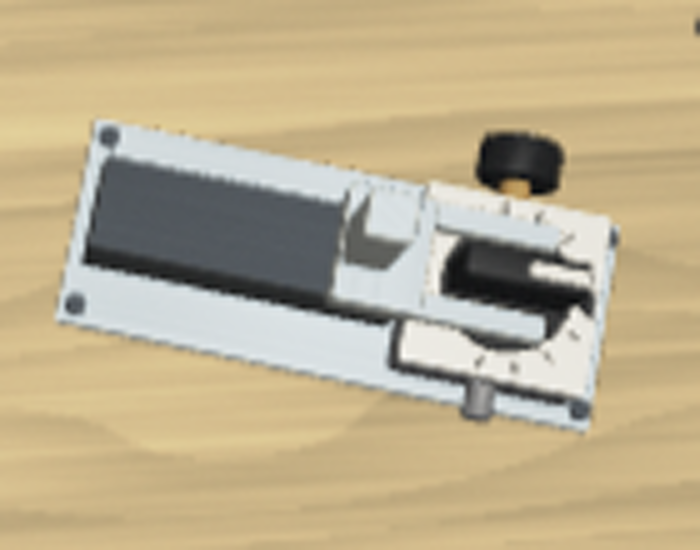

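The fork straddles the bar, with prong tips at (550,240) and (535,325). The post is 68.2 mm from the knob axis, so the slide is home, and the arm is clear.

```bash
python3 -c "
from workcell import ctrl
print(ctrl.sign_off())"
```

```text
the job is handed in; nothing more can be done
None
```

The job is handed in: the knob pointer measured about 1° from the mark, the lock slide is home with its fork straddling the grip (post 68 mm from the knob axis), and the arm is clear, at about 16.6 s of the 42 s allowed.

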